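Fit the missing push rivet in the dust-trap cover

ROBOT

A 7-joint arm with a two-finger parallel gripper is mounted at the origin on the work surface. World frame = base frame: x ahead of the robot, y to its left, z up, the work surface at z = 0. Lengths are in m, angles in rad, forces in N, time in s.
With the tool pointing down it reaches from about 0.35 to 0.9 m from the base axis. Payload 8.1 kg.
Tool frame: the origin (TCP) lies midway between the tips of the shut fingers; the grasp point (between the pads) lies arm.grip_point_offset behind it (arm.grip_point_offset is the distance from the TCP to the grasp point, in m); y points along the fingers, z is the direction in which the jaws open and shut, and the axes are right-handed (so a half turn about y gives the same grasp; the last joint's range is limited). The gripper opens to 92 mm and grips with 3 to 60 N. Pads are 19 mm wide; open, the fingers measure 130 mm over their backs; the gripper's body (75 mm by 190 mm) begins 47 mm behind the grasp point.
Start: joints at [-1.244, 0.434, 0.025, 1.573, -0.012, 1.134, -0.075], TCP at [0.26, 0.568, 0.2] pointing down, gripper open.
Joint ranges: [-2.62, 2.62], [-0.44, 2.09], [-1.27, 1.32], [0.08, 2.57], [-1.32, 4.46], [0.12, 2], [-2.74, 2.74]. Speed limits (rad/s): [2.22, 2.22, 3.01, 3.01, 3.14, 3.14, 3.14].

INTERFACE

Orientations are given as a rotation vector (axis times angle).
In Python, from cell import arm, get_image, camera_info gives the robot as it stands.
- The arm moves only by the tool carry_out, never from a script. Its argument "steps" is one flat list of numbers, 5 for each row, row after row: the opening, from 0 (shut) to 1 (fully open), then the shift along the world's x, y, z in units of 0.1 m (1.0 is 0.1 m), then the turn about the world's z in units of 45 degrees (1.0 is 45 degrees). In form: [hand, dx, dy, dz, spin, hand, dx, dy, dz, spin, ...]. A call has 1 to 12 rows; each row is the pose to reach, as a shift and turn from the pose commanded when the call began; what a row does not reach only later rows make up. A row lasts 1/10 s, in which the tool goes at most 50 mm and 8.59 degrees, less where a joint would pass 70% of its speed; a pose out of reach is approached as far as the arm can. A call with a number of a shift or a turn outside -1 to 1 is refused whole. A call with a gripper value outside its range is refused whole. The fingers move at their own pace and stop on an object; "grip_force" is the grip in N (left out, the last holds). Time passes only in rows, so rows that repeat a pose let the fingers close. It gives the time, the measured TCP pose, the force and the opening at its end, in the units of the state.
- arm.observe(): the state, without advancing time (a new reading comes with each control period).
- get_image(name): name is "side" or "top"; returns (picture, depth): 480x640x3 uint8, red, green, blue; 480x640 float32, m along the optical axis (not along the pixel's ray), 0 where there is no reading.
- camera_info(name): a dict with "fovy" (degrees; the focal length in pixels is half the picture's height over the tangent of half this angle, whatever the lens; pixels are square), "cx", "cy" (the principal point, pixels), "R" (3x3) and "t" (3): a world point X has camera coordinates R X + t. Camera axes: x right, y down, z forward; pixel columns grow to the right and rows downward; lengths in m; the calibration is good to about 2 mm. A picture is of the moment at which its call begins. camera_info takes no time and is no camera call.
- arm.sign_off(): hands the job in, once; it reports no verdict.
The state is a dict: "clock": time; "joints": joint angles; "dq": joint speeds; "joint_efforts": joint torques, N m; "position": TCP position; "ee_rot": TCP orientation; "force": force on the tool from outside, world axes, zero at the start; "ft_torque": the same for the moment, N m; "width": opening from 0.0 (shut) to 1.0 (fully open).
Only numpy, scipy, OpenCV 4.12 (cv2) and the standard library are available. Lean on these libraries where they do the work, as an engineer would, in place of code of your own. Each camera call takes 0.05 s, during which the arm holds its last target. There are 200 camera calls.

TASK

The dust-trap box's cover is missing the push rivet at one corner. Take the fresh rivet, the one whose orange pin still stands up, feel for the clip bush under the cover's open hole and put the rivet all the way down into it with its pin still standing, and only then press the pin fully home, flush with the rivet's head. The cover floats on a soft seal: work firmly but never put more than 30 N on it, and leave the other things where they are.

Things in the scene. Friction and masses are not known exactly. Their poses are not given: they have to be found in the camera images.
- rivet_center (a point): Centre (on the axis, half-way up) of the head of the loose fresh push rivet. Black head 26 mm across, 7 mm high; below it a 12 mm shank, 15 mm long, its nose narrowing to 10.4 mm over the last 1.5 mm; an orange pin 10 mm across stands 8 mm out of the head's top. Own z up the axis. Starts upright in one of the rack's two holes, the head's underside on the rack's top.
- pin (a joint): Travel of the fresh rivet's orange pin into its head, m: 0 stands 8 mm proud, 0.008 is flush (end stop). Starts at 0 to 0.001, slides at about 10 N, stays where left. As it goes in, two wings spread from the shank 8 to 12 mm below the head and lock under the cover: a rivet with its pin pressed no longer enters a hole.
- spent_center (a point): Centre of the head of a spent rivet in the rack's other hole: same size as the fresh one but its pin is already flush. Leave it.
- hole (a point): Centre of the open 19 mm hole in the 3 mm cover, at its top face, 21 mm from both edges; z up; sinks with the cover. Right under the cover a grey clip bush, 4 mm thick, has the 13 mm hole that takes the shank; it is fixed 2.5 mm off this centre, to a side that differs each time and is not reported. Hollow below. Fitted rivets (heads 26 mm across, 7 high) are 88 mm or more away.
- dust_box: Fixed blue box 170 x 130 mm (own x, y), any yaw, origin at the centre of its underside. Its white cover (top face 63.5 mm above the origin, grey hose port 48 mm across and 8 mm high at its middle) floats on a rubber seal: sinks from about 2 N, 0.4 mm per N, to a hard stop 5 mm down at 14 N; springs back when let go.
- rack: Fixed wooden rivet rack 120 x 50 x 24 mm, origin at the centre of its underside; two 15 mm holes 60 mm apart along its own x, 30 mm either side of the middle, hold the two rivets.
- jar_mid (a point): Middle of a small jar with a green cap, 56 mm across, 60 mm high. Bystander.
- glue_mid (a point): Middle of a small white glue bottle with a red cap, 48 mm across, 100 mm high. Bystander.
- key_mid (a point): Middle of a loose wooden piano key 380 x 22 x 21 mm along its own x, lying flat. Bystander.
There are look-alikes about, which are no part of the job. What is meant by the rack is not pink or yellow, and is the smaller of those in its own colour.

How it is judged:
By the outcome, as a careful person would: the job done as asked, in the order asked, and still so for the second after the job is handed in, with the robot touching nothing.
It also fails if it takes over 64 s, if anything falls off the work surface, if the arm or the gripper's body presses on something with over 40 N, if the wrist force passes 120 N, or if a joint passes its speed limit or range.

## Working session

There is one attempt and no reset: what is moved stays moved. The work goes in short steps, Python scripts to look and compute and a tool call to move; the robot and the scene stay as the last step left them, time stands still between calls to the robot, and variables do not carry over. Pictures are saved under pics/ and viewed, about 8 in all and at most 12, crops included, and the job is handed in when it is done.

Besides the shell and the picture viewer there is one more tool, called after "Call:" in YAML: its name, and indented under it one key for each argument. carry_out: Moves the arm, as the interface text tells. Shifts and turns lie within -1 to 1; 1 stands for 0.1 m of shift or 45 degrees of turn. Its arguments: {"type":"object","properties":{"steps":{"type":"array","items":{"type":"number"}},"grip_force":{"type":"number"}},"required":["steps"]}

```bash
ls; mkdir -p pics; python3 - <<'E'
from cell import arm,get_image,camera_info
import cv2,numpy as np
for n in("top","side"):
    p,d=get_image(n);cv2.imwrite(f"pics/{n}0.png",p[:,:,::-1]);np.save(f"pics/{n}0.npy",d)
    print(n,camera_info(n))
s=arm.observe();print(s,arm.grip_point_offset)
E
```

```text
pics
top {'fovy': 54.31868399703067, 'cx': 323.79959940366365, 'cy': 238.526220323302, 'R': array([[-0.00276703, -0.99999126,  0.00313325],
       [-0.99422688,  0.00241497, -0.10727103],
       [ 0.10726253, -0.00341198, -0.99422488]]), 't': array([0.01858564, 0.61542708, 0.92587099])}
side {'fovy': 53.33514854231323, 'cx': 324.41056205276027, 'cy': 240.3801798034575, 'R': array([[ 0.9854174 , -0.17013639,  0.00248247],
       [-0.08858357, -0.52541675, -0.84622112],
       [ 0.14527734,  0.83366111, -0.5328261 ]]), 't': array([-0.59104978,  0.1109081 ,  0.88865043])}
{'clock': 0.1, 'joints': array([-1.24355466,  0.43516012,  0.02499279,  1.57397878, -0.01157973,
        1.1339873 , -0.07510188]), 'dq': array([ 0.00042149, -0.00196212, -0.00038059, -0.00221151,  0.00147704,
       -0.00078244,  0.00062919]), 'joint_efforts': array([ 3.05066329e-03, -6.69126177e+01,  9.88145135e-01, -3.15145791e+01,
       -6.04565721e-02,  3.74189531e-02,  3.70974249e-05]), 'position': array([0.26032257, 0.56768075, 0.19923004]), 'ee_rot': array([-1.54575482,  0.33736689, -0.33713818]), 'force': array([ 0.27206484,  0.11491159, -0.11992275]), 'ft_torque': array([ 0.00686171, -0.01287085,  0.03595397]), 'width': 0.999513150924107} 0.0188
```

View pics/top0.png

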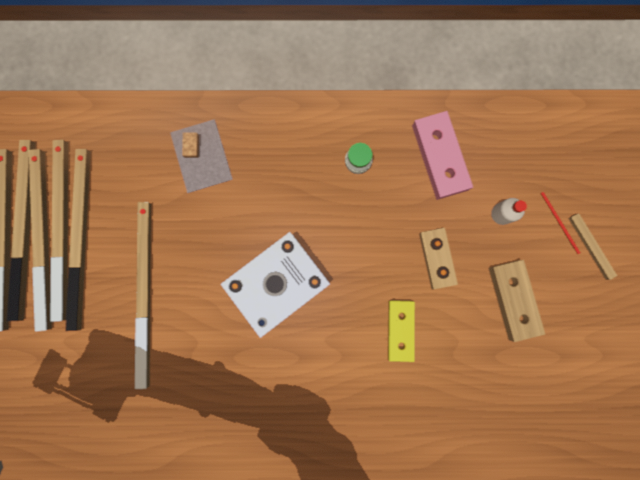

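View pics/side0.png

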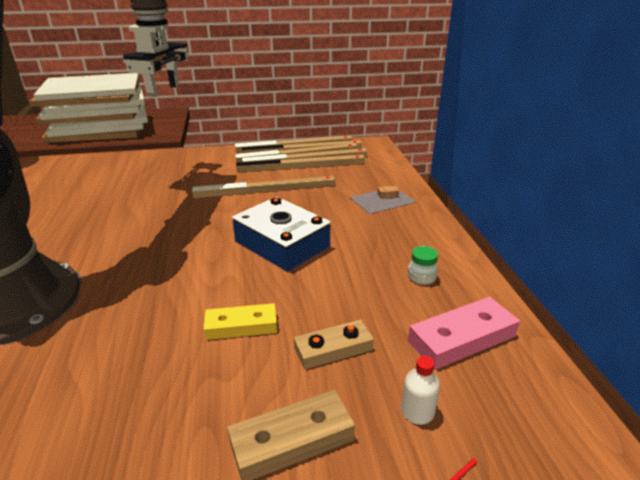

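Both views show the small wooden rack, at about (438,258) in the top view, holding rivets at (437,243) and (443,272). The box is at (275,284), with its open hole near (262,322). Next I'll zoom in and measure.

```bash
cat > h.py <<'E'
import cv2,numpy as np
from cell import arm,get_image,camera_info
def ray(n,u,v,z):
    "world point on pixel's ray at height z"
    c=camera_info(n);f=240/np.tan(np.radians(c["fovy"]/2))
    o=-c["R"].T@c["t"];d=c["R"].T@np.array([(u-c["cx"])/f,(v-c["cy"])/f,1])
    return o+d*(z-o[2])/d[2]
def proj(n,X):
    c=camera_info(n);f=240/np.tan(np.radians(c["fovy"]/2));q=c["R"]@np.array(X)+c["t"]
    return np.array([c["cx"]+f*q[0]/q[2],c["cy"]+f*q[1]/q[2]])
def crop(p,u,v,w,h,k): return cv2.resize(p[v-h//2:v+h//2,u-w//2:u+w//2],None,fx=k,fy=k,interpolation=cv2.INTER_CUBIC)
E
python3 - <<'E'
from h import *
t=cv2.imread("pics/top0.png");s=cv2.imread("pics/side0.png")
a=crop(t,440,258,50,75,8);b=crop(s,334,340,100,75,8)[:, 180:580]
c=crop(t,275,284,120,110,5)
cv2.imwrite("pics/c1.png",np.hstack([a,b]));cv2.imwrite("pics/c2.png",c)
for q,z in(((437,243),.031),((443,272),.031),((262,322),.0635),((287,246),.0705),((315,282),.0705),((235,286),.0705),((275,284),.0715)):print(q,ray("top",*q,z).round(4))
for q,z in(((316,341),.031),((351,331),.031),((245,217),.0635),((275,201),.0705),((316,219),.0705),((286,236),.0705)):print(q,ray("side",*q,z).round(4))
hsv=cv2.cvtColor(t,cv2.COLOR_BGR2HSV)
E
```

```text
(437, 243) [ 0.6059 -0.2155  0.031 ]
(443, 272) [ 0.5464 -0.226   0.031 ]
(262, 322) [0.4491 0.1378 0.0635]
(287, 246) [0.5968 0.0895 0.0705]
(315, 282) [0.5262 0.0345 0.0705]
(235, 286) [0.5189 0.1903 0.0705]
(275, 284) [0.5225 0.1123 0.0715]
(316, 341) [ 0.5458 -0.234   0.031 ]
(351, 331) [ 0.6054 -0.2209  0.031 ]
(245, 217) [0.4486 0.1289 0.0635]
(275, 201) [0.5177 0.1789 0.0705]
(316, 219) [0.5959 0.0828 0.0705]
(286, 236) [0.5266 0.0253 0.0705]
```

View pics/c1.png

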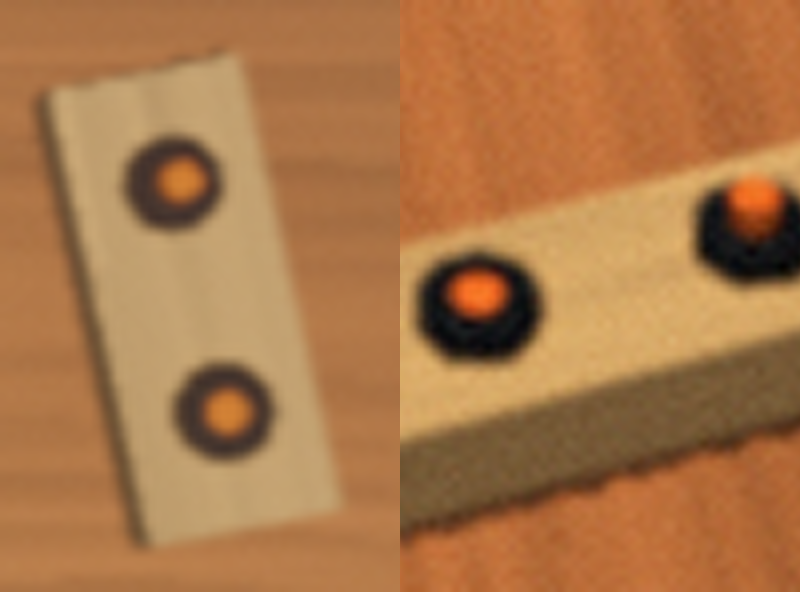

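View pics/c2.png

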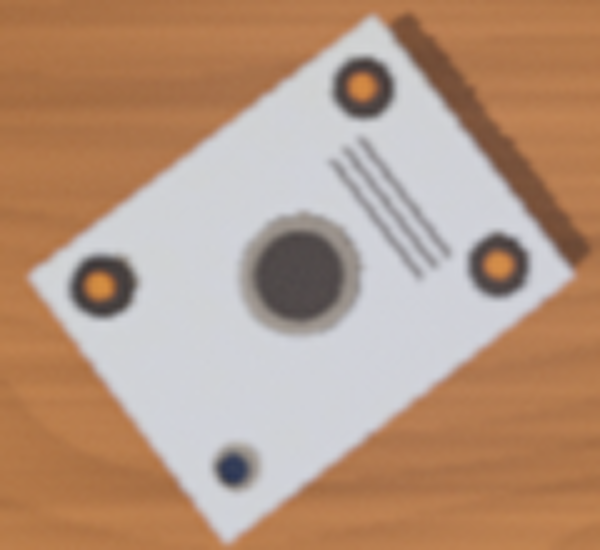

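The far rivet is the fresh one: in the side view at (351,331) its pin clearly stands up, while the near one is flush. In the top view the cover hole shows a grey bush ring with a dark 13 mm opening, shifted toward image lower-left. Next I'll take sub-pixel measurements and check depth.

```bash
python3 - <<'E'
from h import *
t=cv2.imread("pics/top0.png");s=cv2.imread("pics/side0.png")
D={"top":np.load("pics/top0.npy"),"side":np.load("pics/side0.npy")}
def world(n,u,v,d):
    c=camera_info(n);f=240/np.tan(np.radians(c["fovy"]/2))
    return c["R"].T@(d*np.array([(u-c["cx"])/f,(v-c["cy"])/f,1])-c["t"])
def blobs(n,im,u,v,r,lo,hi,z,lab):
    hsv=cv2.cvtColor(im,cv2.COLOR_BGR2HSV);m=cv2.inRange(hsv,lo,hi);k=np.zeros_like(m);k[v-r:v+r,u-r:u+r]=1
    m=m*k;N,L,S,C=cv2.connectedComponentsWithStats(m)
    for i in range(1,N):
        if S[i,4]>6:
            d=np.median(D[n][L==i]);print(n,lab,S[i,4],C[i].round(2),ray(n,*C[i],z).round(4),"depthpt",world(n,*C[i],d).round(4))
for n,im,pts in(("top",t,[(437,243),(443,272),(287,246),(315,282),(235,286),(262,322)]),("side",s,[(351,331),(316,341),(275,201),(316,219),(286,236),(245,217)])):
    for i,(u,v) in enumerate(pts):
        z=[.031,.031,.0705,.0705,.0705,.0635][i]
        blobs(n,im,u,v,9 if n=="top" else 13,(0,0,0),(180,255,110),z,f"dark{i}")
        blobs(n,im,u,v,9 if n=="top" else 13,(5,170,140),(18,255,255),z+(.008 if i==0 else 0),f"orange{i}")
for n,q in(("top",(300,300)),("top",(425,240)),("top",(350,200)),("side",(270,225)),("side",(350,343)),("side",(220,260))):
    u,v=q;print(n,q,world(n,u,v,np.median(D[n][v-2:v+3,u-2:u+3])).round(4))
print("hole gray");g=cv2.cvtColor(t,cv2.COLOR_BGR2GRAY)[314:330,254:272];print(g)
E
```

```text
top dark0 72 [435.54 243.51] [ 0.6048 -0.2125  0.031 ] depthpt [ 0.605  -0.2128  0.0296]
top orange0 22 [437.14 243.  ] [ 0.6051 -0.2138  0.039 ] depthpt [ 0.6053 -0.2142  0.0373]
top dark1 72 [442.33 272.06] [ 0.5463 -0.2247  0.031 ] depthpt [ 0.5463 -0.2249  0.03  ]
top orange1 21 [443. 272.] [ 0.5464 -0.226   0.031 ] depthpt [ 0.5464 -0.226   0.031 ]
top dark2 64 [287.25 246.12] [0.5966 0.089  0.0705] depthpt [0.5967 0.089  0.0698]
top orange2 8 [287.12 245.88] [0.5971 0.0892 0.0705] depthpt [0.597  0.0892 0.0714]
top dark3 67 [314.13 281.7 ] [0.5268 0.0362 0.0705] depthpt [0.5268 0.0362 0.0692]
top dark4 79 [235.47 285.91] [0.5191 0.1894 0.0705] depthpt [0.5191 0.1896 0.0693]
top orange4 12 [234.5 285.5] [0.5199 0.1912 0.0705] depthpt [0.5199 0.1913 0.0702]
top dark5 28 [261.21 322.5 ] [0.4481 0.1393 0.0635] depthpt [0.444  0.147  0.0043]
side dark0 120 [350.53 332.83] [ 0.6037 -0.225   0.031 ] depthpt [ 0.6042 -0.223   0.0291]
side orange0 91 [347.07 319.68] [ 0.6027 -0.2019  0.039 ] depthpt [ 0.6135 -0.1568 -0.0022]
side orange0 28 [350.5  327.21] [ 0.6044 -0.2206  0.039 ] dept
[... 2427 characters left out ...]
172 197 209 210 210 210]
 [211 211 205 176 126  82  63  61  63  76 113 143 165 195 208 210 210 210]
 [210 211 205 169 108  66  60  63  61  66  98 136 163 193 208 210 210 210]
 [210 210 206 178 122  71  59  60  62  67  98 137 166 196 208 210 210 210]
 [210 211 208 194 149  87  59  58  60  80 115 148 178 199 209 209 210 210]
 [211 210 210 205 177 130  89  77  85 110 139 170 193 206 210 210 210 210]
 [210 210 211 210 203 183 154 135 138 153 167 190 204 209 210 210 210 210]
 [207 210 211 210 210 206 198 187 182 191 199 207 210 210 210 209 210 209]
 [200 209 211 210 211 210 209 207 206 208 210 210 209 210 210 210 205 195]
 [191 208 210 210 210 211 210 211 210 211 210 210 211 211 210 205 190 167]]
```

```bash
python3 - <<'E'
from h import *
from scipy.spatial.transform import Rotation as Ro
from scipy.optimize import least_squares
s=arm.observe();R=Ro.from_rotvec(s["ee_rot"]).as_matrix();print(R.round(3),"jaw yaw",np.degrees(np.arctan2(R[1,2],R[0,2])))
g=cv2.cvtColor(cv2.imread("pics/top0.png"),cv2.COLOR_BGR2GRAY).astype(float)[312:332,252:272]
# world coords for supersampled pixels on cover top, bush top and bush bottom planes
k=6;us=252-.5+(np.arange(20*k)+.5)/k;vs=312-.5+(np.arange(20*k)+.5)/k
U,V=np.meshgrid(us,vs)
def plane(z):
    a=ray("top",252,312,z);b=ray("top",272,312,z);c=ray("top",252,332,z)
    return a[:2]+(U[...,None]-252)*(b-a)[:2]/20+(V[...,None]-312)*(c-a)[:2]/20
P=[plane(z) for z in(.0635,.0605,.0565)]
def dsk(Q,c,r): return 1/(1+np.exp(-(r-np.hypot(*(Q-c).transpose(2,0,1)))/.0003))
def model(p):
    h=p[:2];b=h+p[2:4]
    hol=dsk(P[0],h,.0095);dk=dsk(P[1],b,.0065)*dsk(P[2],b,.0065)
    im=210*(1-hol)+hol*(p[4]*(1-dk)+p[5]*dk)
    return cv2.resize(cv2.GaussianBlur(im,(0,0),abs(p[6])*k),(20,20),interpolation=cv2.INTER_AREA)
best=None
for a in range(0,360,60):
    f=lambda q:(model(np.r_[q[:2],.0025*np.cos(q[2]),.0025*np.sin(q[2]),q[3:]])-g)[2:16,2:17].ravel()
    r=least_squares(f,[.449,.1375,np.radians(a),150,55,.7],x_scale=[.001,.001,.3,30,30,.3],diff_step=1e-4)
    print(a,r.cost.round(0),r.x.round(4)[:2],np.degrees(r.x[2])%360,r.x[3:].round(2))
E
```

```text
[[ 0.909 -0.     0.417]
 [-0.417 -0.001  0.909]
 [ 0.    -1.    -0.001]] jaw yaw 65.36730659529553
0 488.0 [0.4493 0.138 ] 122.83013021565529 [151.75  59.04   0.62]
60 488.0 [0.4493 0.138 ] 122.83170724557185 [151.75  59.04   0.62]
120 488.0 [0.4493 0.138 ] 122.83010469843174 [151.75  59.04   0.62]
180 488.0 [0.4493 0.138 ] 122.83131398996736 [151.75  59.03   0.62]
240 488.0 [0.4493 0.138 ] 122.83007194141113 [151.75  59.04   0.62]
300 488.0 [0.4493 0.138 ] 122.83104293684825 [151.75  59.04   0.62]
```

Call:
carry_out:
  steps: [0.45,0.5,-0.5,0.3,0,0.45,1,-1,0.3,0,0.45,1,-1,0.3,0]
  grip_force: 20

```text
clock: 0.4
position: [0.3617, 0.4667, 0.2302]
ee_rot: [-1.545, 0.337, -0.337]
force: [0.5, -0.6, -0.1]
width: 0.788
```

Call:
carry_out:
  steps: [0.45,0.2,-0.5,0,0.19,0.45,0.4,-1,0,0.38,0.45,0.4,-1,0,0.38]

```text
clock: 0.7
position: [0.4038, 0.3614, 0.2299]
ee_rot: [-1.571, 0.104, -0.106]
force: [0.5, 0.8, 0.0]
width: 0.526
```

Call:
carry_out:
  steps: [0.45,0.2,-0.5,0,0.19,0.45,0.4,-1,0,0.38,0.45,0.4,-1,0,0.41]

```text
clock: 1.0
position: [0.4422, 0.2631, 0.2298]
ee_rot: [-1.568, -0.149, 0.149]
force: [-0.1, -0.0, -0.3]
width: 0.449
```

Call:
carry_out:
  steps: [0.45,0.2,-0.5,0,0,0.45,0.4,-1,0,0]

```text
clock: 1.2
position: [0.4776, 0.1748, 0.2298]
ee_rot: [-1.565, -0.151, 0.151]
force: [1.1, 0.5, -0.1]
width: 0.451
```

Call:
carry_out:
  steps: [0.45,0.2,-0.5,0,0,0.45,0.4,-1,0,0]

```text
clock: 1.4
position: [0.515, 0.0809, 0.2299]
ee_rot: [-1.565, -0.149, 0.149]
force: [1.0, -0.0, 0.2]
width: 0.446
```

Call:
carry_out:
  steps: [0.45,0.2,-0.5,0,0,0.45,0.4,-1,0,0]

```text
clock: 1.6
position: [0.5522, -0.0119, 0.2299]
ee_rot: [-1.565, -0.149, 0.149]
force: [0.4, 0.8, 0.1]
width: 0.448
```

Call:
carry_out:
  steps: [0.45,0.2,-0.5,0,0,0.45,0.4,-1,0,0,0.45,0.4,-1,0,0]

```text
clock: 1.9
position: [0.5924, -0.1178, 0.2295]
ee_rot: [-1.57, -0.142, 0.143]
force: [-0.6, -0.3, 0.2]
width: 0.448
```

Call:
carry_out:
  steps: [0.45,0.05,-0.5,0,0,0.45,0.05,-0.83,-0.3,0,0.45,0.05,-0.83,-0.8,0,0.45,0.05,-0.83,-1,0,0.45,0.05,-0.83,-1,0,0.45,0.05,-0.83,-1,0]

```text
clock: 2.5
position: [0.5973, -0.1928, 0.1304]
ee_rot: [-1.565, -0.15, 0.15]
force: [0.2, -0.2, -0.0]
width: 0.448
```

Call:
carry_out:
  steps: [0.45,0,0,-0.4,0,0.45,0,0,-0.7,0,0.45,0,0,-0.7,0,0.45,0,0,-0.7,0]

```text
clock: 2.9
position: [0.598, -0.1934, 0.0618]
ee_rot: [-1.566, -0.151, 0.149]
force: [0.4, 0.4, 0.8]
width: 0.449
```

```bash
python3 - <<'E'
from h import *
t,_=get_image("top");s,_=get_image("side");s=s[:,:,::-1];t=t[:,:,::-1]
st=arm.observe();print(st["position"])
cv2.imwrite("pics/c3.png",np.hstack([crop(s,345,310,130,150,4)[:,:400],crop(t,437,250,100,150,4)]))
E
```

```text
[ 0.59873039 -0.1937941   0.06261076]
```

View pics/c3.png

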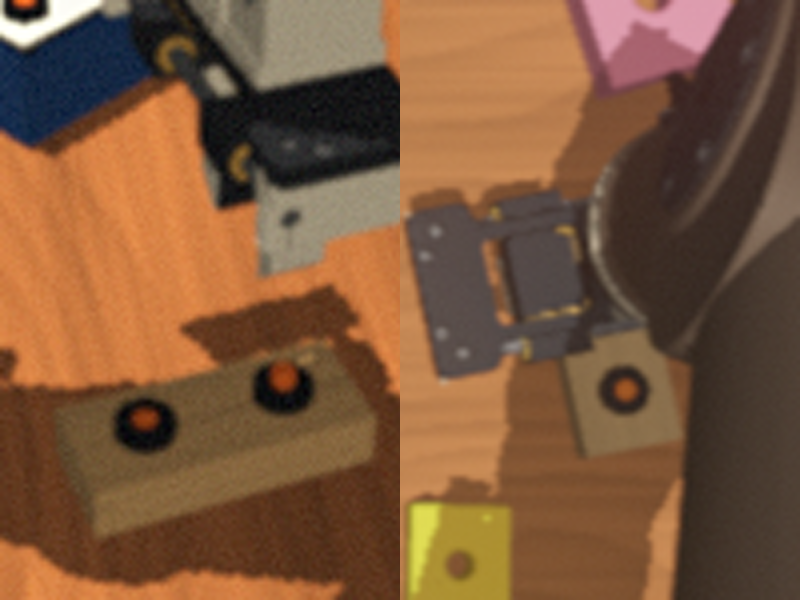

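The side view (left) shows both fingers still beside the rack, short of the fresh rivet. The top view is partly hidden by the arm. I'll correct the offset and descend.

Call:
carry_out:
  steps: [0.45,0.07,-0.22,0,0,0.45,0.07,-0.22,-0.1,0,0.45,0.07,-0.22,-0.25,0,0.45,0.07,-0.22,-0.25,0]

```text
clock: 3.4
position: [0.6026, -0.2141, 0.0332]
ee_rot: [-1.564, -0.148, 0.152]
force: [0.1, 0.6, 0.2]
width: 0.449
```

```bash
python3 - <<'E'
from h import *
s,_=get_image("side");s=s[:,:,::-1]
st=arm.observe();print(st["position"],st["force"])
cv2.imwrite("pics/c4.png",crop(s,350,315,130,100,6))
E
```

```text
[ 0.60298404 -0.21413777  0.03395764] [-0.05431309  0.00540751  0.0455768 ]
```

View pics/c4.png

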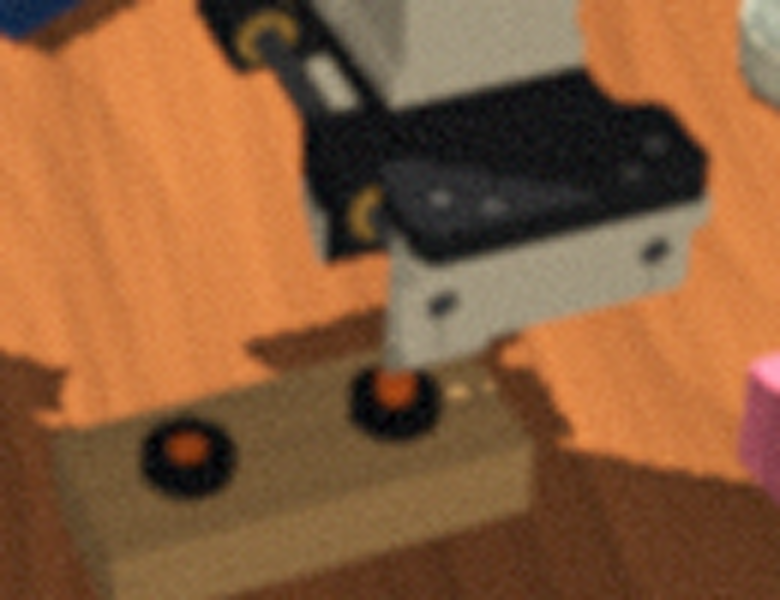

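```bash
python3 - <<'E'
from h import *
from scipy.spatial.transform import Rotation as Ro
st=arm.observe();R=Ro.from_rotvec(st["ee_rot"]).as_matrix();p=st["position"];print(R.round(3))
for x in(-.0095,.0095):
  for z in(-.04,-.0207,.0207,.04):
    for y in (0,-.03):
      q=p+R@[x,y,z];print(x,y,z,q.round(3),((proj("side",q)-[285,265])*6).round(0))
print(((proj("side",[.605,-.2155,.0275])-[285,265])*6))
E
```

```text
[[ 0.982 -0.002 -0.19 ]
 [ 0.19   0.001  0.982]
 [-0.002 -1.     0.002]]
-0.0095 0 -0.04 [ 0.601 -0.255  0.034] [409. 480.]
-0.0095 -0.03 -0.04 [ 0.601 -0.255  0.064] [414. 394.]
-0.0095 0 -0.0207 [ 0.598 -0.236  0.034] [380. 431.]
-0.0095 -0.03 -0.0207 [ 0.598 -0.236  0.064] [384. 345.]
-0.0095 0 0.0207 [ 0.59  -0.196  0.034] [321. 332.]
-0.0095 -0.03 0.0207 [ 0.59  -0.196  0.064] [323. 248.]
-0.0095 0 0.04 [ 0.586 -0.177  0.034] [295. 289.]
-0.0095 -0.03 0.04 [ 0.586 -0.177  0.064] [297. 206.]
0.0095 0 -0.04 [ 0.62  -0.252  0.034] [476. 461.]
0.0095 -0.03 -0.04 [ 0.62  -0.252  0.064] [482. 376.]
0.0095 0 -0.0207 [ 0.616 -0.233  0.034] [446. 413.]
0.0095 -0.03 -0.0207 [ 0.616 -0.233  0.064] [451. 328.]
0.0095 0 0.0207 [ 0.608 -0.192  0.034] [384. 316.]
0.0095 -0.03 0.0207 [ 0.608 -0.192  0.064] [388. 232.]
0.0095 0 0.04 [ 0.605 -0.173  0.034] [357. 273.]
0.0095 -0.03 0.04 [ 0.605 -0.173  0.064] [360. 190.]
[389.89598108 392.08027562]
```

```bash
python3 - <<'E'
from h import *
s,d=get_image("side");np.save("pics/s5.npy",d)
c=camera_info("side");f=240/np.tan(np.radians(c["fovy"]/2))
print(arm.observe()["position"],arm.observe()["joints"].round(3))
for a,b in((395,355),(400,300),(440,335),(490,330),(520,300),(680,260),(410,240),(360,180),(230,20),(600,120),(500,40),(320,230),(395,385)):
    u,v=285+a/6,265+b/6;z=d[int(round(v)),int(round(u))]
    print((a,b),(c["R"].T@(z*np.array([(u-c["cx"])/f,(v-c["cy"])/f,1])-c["t"])).round(3))
E
```

```text
[ 0.60350905 -0.2143912   0.03458004] [ 0.112  0.632  0.221  1.712 -0.179  0.819  2.176]
(395, 355) [ 0.598 -0.245  0.069]
(400, 300) [ 0.584 -0.306  0.141]
(440, 335) [ 0.594 -0.305  0.129]
(490, 330) [ 0.606 -0.302  0.125]
(520, 300) [ 0.613 -0.301  0.133]
(680, 260) [ 0.654 -0.293  0.132]
(410, 240) [ 0.585 -0.307  0.159]
(360, 180) [ 0.582 -0.271  0.148]
(230, 20) [ 0.564 -0.197  0.144]
(600, 120) [ 0.635 -0.282  0.167]
(500, 40) [ 0.616 -0.263  0.179]
(320, 230) [ 0.589 -0.195  0.07 ]
(395, 385) [ 0.605 -0.221  0.035]
```

The side depth shows the fingertips ending at about z≈0.065, roughly 30 mm above the reported TCP (0.034). I'll narrow the opening to near the head's width and check the tip height again before grasping.

Call:
carry_out:
  steps: [0.34,0.02,0,0.3,0,0.34,0.02,0,0.3,0,0.34,0.02,0,0.3,0,0.34,0.02,0,0.3,0,0.34,0.02,0,0.3,0]

```text
clock: 4.0
position: [0.6054, -0.215, 0.0643]
ee_rot: [-1.565, -0.149, 0.151]
force: [0.3, -0.2, 0.2]
width: 0.339
```

```bash
python3 - <<'E'
from h import *
s,d=get_image("side");t,_=get_image("top");s=s[:,:,::-1]
st=arm.observe();p=st["position"];print(p,st["width"])
c=camera_info("side");f=240/np.tan(np.radians(c["fovy"]/2))
v,u=np.mgrid[0:480,0:640];X=np.stack([(u-c["cx"])/f*d,(v-c["cy"])/f*d,d],-1)-c["t"];X=X@c["R"]
m=(np.abs(X[...,0]-p[0])<.02)&(np.abs(X[...,1]-p[1])<.06)&(X[...,2]>.045)&(X[...,2]<.13)&(d>0)
Y=X[m]
for z in np.arange(.045,.13,.005):
    q=Y[(Y[:,2]>=z)&(Y[:,2]<z+.005)]
    if len(q):print(z.round(3),len(q),"x",q[:,0].min().round(3),q[:,0].max().round(3),"y",np.unique(q[:,1].round(2)))
im=crop(s,350,300,100,100,6);
w=proj("side",p)-[300,250];cv2.drawMarker(im,tuple((w*6).astype(int).tolist()),(0,255,0))
cv2.imwrite("pics/c5.png",im)
E
```

```text
[ 0.60546969 -0.21517322  0.06437291] 0.33948008606895436
0.085 2 x 0.598 0.6 y [-0.2]
0.09 31 x 0.591 0.615 y [-0.24 -0.23 -0.2 ]
0.095 36 x 0.59 0.607 y [-0.24 -0.23 -0.2  -0.19]
0.1 62 x 0.589 0.623 y [-0.25 -0.24 -0.2  -0.19]
0.105 28 x 0.589 0.616 y [-0.25 -0.24 -0.2  -0.19]
0.11 8 x 0.589 0.6 y [-0.24 -0.2  -0.19]
0.115 6 x 0.599 0.6 y [-0.24]
0.12 5 x 0.599 0.6 y [-0.24]
0.125 6 x 0.599 0.6 y [-0.24 -0.23]
```

View pics/c5.png

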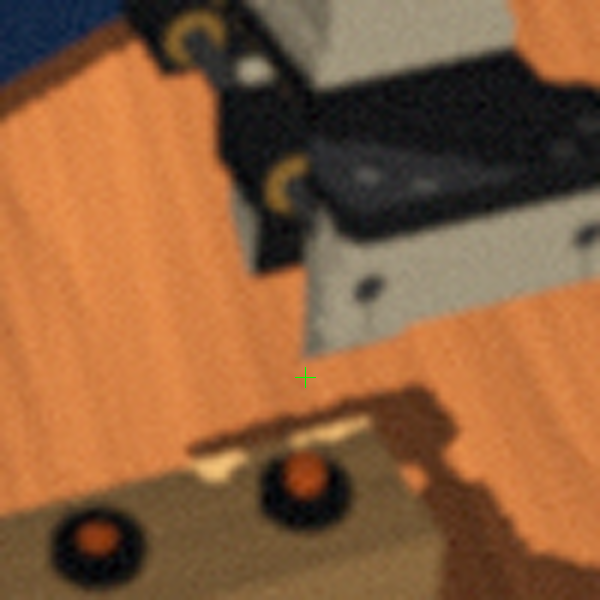

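```bash
cat >> h.py <<'E'
def tips(name=None):
    "lowest fingertip points (jaw frame) from side depth"
    from scipy.spatial.transform import Rotation as Ro
    s,d=get_image("side");st=arm.observe();p=st["position"];R=Ro.from_rotvec(st["ee_rot"]).as_matrix()
    c=camera_info("side");f=240/np.tan(np.radians(c["fovy"]/2))
    v,u=np.mgrid[0:480,0:640];X=(np.stack([(u-c["cx"])/f*d,(v-c["cy"])/f*d,d],-1)-c["t"])@c["R"]
    L=(X-p)@R
    m=(np.abs(L[...,0])<.03)&(np.abs(L[...,2])<.07)&(L[...,1]>-.06)&(L[...,1]<.012)&(d>0)&(X[...,2]>.045)
    Q=L[m];print(p.round(4),st["width"].round(3),len(Q));o=np.argsort(-Q[:,1])[:14]
    print("tool-frame x,y(fwd),z of lowest:");print((Q[o]*1000).round(1).tolist())
    if name: cv2.imwrite(name,s[:,:,::-1])
E
python3 -c "
from h import *
tips()"
```

```text
Traceback (most recent call last):
  File "h.py", line 20, in tips
    Q=L[m];print(p.round(4),st["width"].round(3),len(Q));o=np.argsort(-Q[:,1])[:14]
                            ^^^^^^^^^^^^^^^^^
AttributeError: 'float' object has no attribute 'round'
```

Call:
carry_out:
  steps: [0,0,0,0,0,0,0,0,0,0,0,0,0,0,0,0,0,0,0,0,0,0,0,0,0]

```text
clock: 4.65
position: [0.6059, -0.2154, 0.065]
ee_rot: [-1.566, -0.15, 0.15]
force: [0.1, 0.4, -0.3]
width: 0.008
```

```bash
python3 -c "
from h import *
tips('pics/s6.png')"
```

```text
Traceback (most recent call last):
  File "h.py", line 20, in tips
    Q=L[m];print(p.round(4),st["width"].round(3),len(Q));o=np.argsort(-Q[:,1])[:14]
                            ^^^^^^^^^^^^^^^^^
AttributeError: 'float' object has no attribute 'round'
```

```bash
sed -i 's/st\["width"\].round(3)/st["width"]/' h.py; python3 -c "
from h import *
tips('pics/s6.png')"
```

```text
[ 0.6059 -0.2154  0.065 ] 0.003944459174915701 164
tool-frame x,y(fwd),z of lowest:
[[-8.7, -24.6, 2.5], [-10.2, -24.7, 3.0], [-8.9, -26.9, 2.2], [-10.5, -27.3, 2.4], [-10.6, -27.5, -5.7], [-10.0, -28.3, -4.3], [-10.3, -28.7, 3.0], [-9.0, -29.1, 2.1], [-3.5, -29.6, -8.5], [-10.2, -29.7, -8.6], [-8.7, -30.4, 2.8], [-10.3, -30.6, 3.2], [-10.1, -31.0, 7.8], [-10.5, -31.2, -5.3]]
```

Call:
carry_out:
  steps: [0.33,0,0,0,0,0.33,0,0,0,0,0.33,0,0,0,0,0.33,0,0,0,0,0.33,0,0,0,0]

```text
clock: 5.25
position: [0.6059, -0.2154, 0.065]
ee_rot: [-1.566, -0.15, 0.15]
force: [-0.2, 0.4, -0.1]
width: 0.324
```

```bash
python3 -c "
from h import *
tips('pics/s7.png')"
```

```text
[ 0.6059 -0.2154  0.0649] 0.3293589639539261 170
tool-frame x,y(fwd),z of lowest:
[[-4.6, -25.1, 16.3], [-9.3, -25.4, 17.6], [-6.5, -25.9, 15.9], [-3.6, -26.0, 14.7], [-2.2, -26.2, 13.9], [-2.7, -26.2, 16.8], [-9.1, -26.3, 13.7], [-10.3, -26.5, 19.3], [1.4, -26.9, 14.3], [2.2, -27.3, 16.2], [-9.7, -27.3, 20.7], [-8.7, -27.4, 14.8], [2.7, -27.4, 13.2], [-0.5, -27.7, 14.0]]
```

The tips are 24.5 mm behind the reported TCP at every opening (body height agrees too), so I'll trust vision, confirm with gentle contact, and descend in small steps.

Call:
carry_out:
  steps: [0.42,0,0,-0.1,0,0.42,0,0,-0.2,0,0.42,0,0,-0.3,0,0.42,0,0,-0.35,0,0.42,0,0,-0.38,0,0.42,0,0,-0.38,0]

```text
clock: 5.9
position: [0.6056, -0.2153, 0.0264]
ee_rot: [-1.565, -0.149, 0.15]
force: [-0.0, -0.2, 0.1]
width: 0.418
```

Call:
carry_out:
  steps: [0.42,0,-0.01,-0.02,0,0.42,0,-0.02,-0.04,0,0.42,0,-0.02,-0.06,0,0.42,0,-0.02,-0.08,0,0.42,0,-0.02,-0.08,0]

```text
clock: 6.4
position: [0.6057, -0.2173, 0.0187]
ee_rot: [-1.565, -0.149, 0.15]
force: [0.4, -0.4, -0.3]
width: 0.421
```

```bash
python3 - <<'E'
from h import *
s,d=get_image("side");s=s[:,:,::-1]
st=arm.observe();print(st["position"],st["force"])
cv2.imwrite("pics/c6.png",crop(s,345,325,100,80,7))
E
```

```text
[ 0.60576632 -0.2173028   0.01882314] [ 0.34127204 -0.34521612  0.90073726]
```

View pics/c6.png

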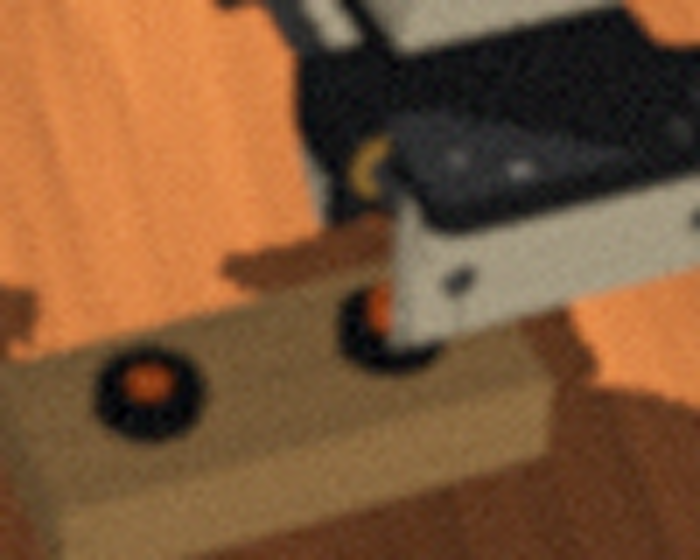

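TCP reads 0.0188 with no contact and the tip is still above the head, so the offset is confirmed. I'll lower further, feeling for the rack top.

Call:
carry_out:
  steps: [0.42,0,0,-0.06,0,0.42,0,0,-0.12,0,0.42,0,0,-0.15,0,0.42,0,0,-0.15,0,0.42,0,0,-0.15,0]

```text
clock: 6.95
position: [0.6058, -0.2174, 0.0038]
ee_rot: [-1.566, -0.149, 0.15]
force: [0.1, -0.1, -0.4]
width: 0.419
```

Call:
carry_out:
  steps: [0.42,0,0,-0.01,0,0.42,0,0,-0.02,0,0.42,0,0,-0.02,0]

```text
clock: 7.25
position: [0.6058, -0.2174, 0.0019]
ee_rot: [-1.566, -0.15, 0.15]
force: [-0.6, 0.3, 0.5]
width: 0.417
```

Call:
carry_out:
  steps: [0.42,0,0,-0.01,0,0.42,0,0,-0.01,0]

```text
clock: 7.45
position: [0.6058, -0.2174, 0.0009]
ee_rot: [-1.566, -0.15, 0.15]
force: [-0.1, 1.1, -0.8]
width: 0.419
```

Call:
carry_out:
  steps: [0.42,0,0,-0.01,0,0.42,0,0,-0.01,0]

```text
clock: 7.65
position: [0.6058, -0.2173, -0.0002]
ee_rot: [-1.565, -0.15, 0.15]
force: [-0.2, 0.8, -1.1]
width: 0.418
```

Call:
carry_out:
  steps: [0.42,0,0,-0.01,0,0.42,0,0,-0.01,0]

```text
clock: 7.85
position: [0.6058, -0.2174, -0.0012]
ee_rot: [-1.566, -0.149, 0.15]
force: [-0.6, 0.3, 0.4]
width: 0.417
```

Call:
carry_out:
  steps: [0.42,0,0,-0.01,0,0.42,0,0,-0.01,0]

```text
clock: 8.05
position: [0.6058, -0.2174, -0.0022]
ee_rot: [-1.565, -0.149, 0.15]
force: [-0.1, -0.2, 0.6]
width: 0.418
```

Call:
carry_out:
  steps: [0.42,0,0,-0.01,0,0.42,0,0,-0.01,0]

```text
clock: 8.25
position: [0.6059, -0.2174, -0.0024]
ee_rot: [-1.565, -0.15, 0.149]
force: [-3.2, 0.6, 6.7]
width: 0.418
```

Contact at TCP −0.0023, so the tips really are 26.3 mm above the reported TCP. I'll raise about 2 mm and grip.

Call:
carry_out:
  steps: [0.42,0,0,0.022,0,0.42,0,0,0.022,0,0.2,0,0,0.022,0,0.2,0,0,0.022,0,0.2,0,0,0.022,0,0.2,0,0,0.022,0,0.2,0,0,0.022,0]
  grip_force: 25

```text
clock: 8.95
position: [0.6058, -0.2174, -0.001]
ee_rot: [-1.566, -0.15, 0.15]
force: [-0.4, -0.5, -0.6]
width: 0.268
```

Call:
carry_out:
  steps: [0.2,0,0,0.03,0,0.2,0,0,0.1,0,0.2,0,0,0.3,0,0.2,0,0,0.6,0,0.2,0,0,1,0,0.2,0,0,1,0]
  grip_force: 40

```text
clock: 9.55
position: [0.6093, -0.2189, 0.1054]
ee_rot: [-1.569, -0.156, 0.143]
force: [0.8, -0.8, 0.6]
width: 0.256
```

```bash
python3 - <<'E'
from h import *
s,d=get_image("side");np.save("pics/s8.npy",d);s=s[:,:,::-1];cv2.imwrite("pics/s8.png",s)
st=arm.observe();print(st["position"],st["force"],st["width"])
u,v=proj("side",st["position"]+[0,0,.0265]);print(u,v)
cv2.imwrite("pics/c7.png",crop(s,int(u),int(v),80,80,7))
E
```

```text
[ 0.60802891 -0.21827811  0.10274865] [-0.20733527 -0.23713595 -0.86081854] 0.25835054234836846
354.399406522475 281.41838657753044
```

View pics/c7.png

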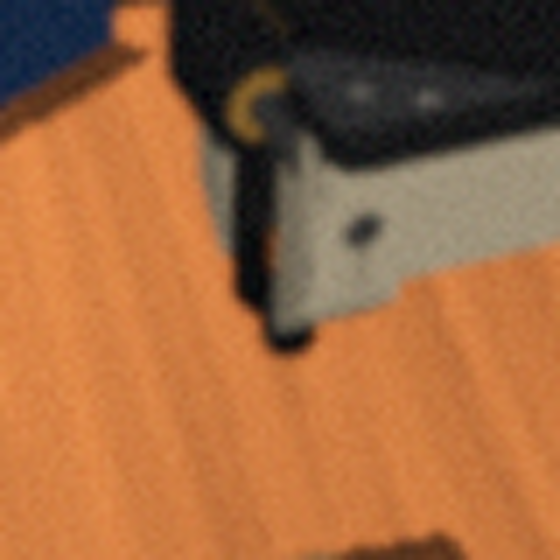

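The side view shows the rivet held by its head: dark shank nose below the finger at crop (291,345), orange pin still standing between the pads at (268,250). I'll settle, then measure the rivet's offset along the pads from the shank columns.

Call:
carry_out:
  steps: [0.2,0,0,0,0,0.2,0,0,0,0,0.2,0,0,0,0]

```text
clock: 9.9
position: [0.6051, -0.2171, 0.098]
ee_rot: [-1.565, -0.148, 0.151]
force: [-0.1, 0.1, 0.4]
width: 0.259
```

```bash
cat >> h.py <<'E'
def shank(save=None):
    s,d=get_image("side");st=arm.observe();p=st["position"]
    g=cv2.cvtColor(s,cv2.COLOR_RGB2GRAY).astype(int)
    a=proj("side",p+[0,0,.0263-.001-.012]);u0,v0=np.round(a).astype(int)
    print(p.round(4),st["width"],st["force"].round(1),"pred shank axis at 12mm below head",a.round(2), "nose end",proj("side",p+[0,0,.0263-.016]).round(2))
    for v in range(v0-8,v0+9): print(v,u0-12,g[v,u0-12:u0+13].tolist())
E
python3 -c "
from h import *
shank()"
```

```text
[ 0.6052 -0.2172  0.098 ] 0.25759325469379524 [ 1.1 -0.6 -0.6] pred shank axis at 12mm below head [352.03 290.48] nose end [351.97 292.01]
282 340 [141, 143, 150, 135, 82, 30, 17, 12, 26, 47, 85, 101, 102, 111, 118, 130, 145, 149, 148, 155, 144, 145, 135, 136, 142]
283 340 [141, 146, 150, 135, 77, 28, 15, 8, 16, 42, 71, 96, 108, 120, 123, 133, 145, 154, 148, 144, 145, 139, 138, 139, 144]
284 340 [141, 138, 149, 130, 76, 25, 7, 10, 13, 42, 67, 94, 105, 122, 135, 136, 141, 151, 146, 152, 146, 139, 137, 141, 148]
285 340 [144, 143, 142, 131, 86, 30, 14, 7, 17, 39, 72, 100, 105, 125, 143, 149, 149, 149, 148, 145, 148, 143, 134, 136, 146]
286 340 [147, 141, 141, 133, 105, 46, 21, 10, 11, 42, 80, 98, 105, 117, 134, 149, 152, 148, 146, 147, 144, 137, 131, 142, 139]
287 340 [142, 142, 142, 145, 123, 80, 33, 16, 20, 41, 81, 104, 109, 116, 133, 143, 139, 143, 145, 147, 147, 143, 139, 133, 131]
288 340 [143, 138, 141, 143, 135, 106, 68, 38, 25, 41, 79, 102, 105, 115, 134, 142, 138, 128, 137, 135, 136, 131, 126, 129, 127]
289 340 [146, 145, 142, 140, 147, 133, 116, 85, 42, 41, 77, 103, 109, 114,
[... 525 characters left out ...]
150, 151, 144, 151, 145, 145, 138, 144]
294 340 [137, 143, 137, 139, 137, 144, 139, 147, 134, 96, 59, 47, 41, 50, 78, 114, 132, 152, 141, 148, 146, 147, 144, 143, 139]
295 340 [137, 139, 142, 139, 134, 141, 147, 147, 149, 130, 108, 99, 93, 97, 118, 127, 136, 141, 148, 147, 146, 147, 140, 143, 140]
296 340 [139, 145, 140, 140, 137, 139, 138, 150, 146, 145, 143, 136, 134, 132, 132, 140, 136, 143, 139, 151, 147, 147, 143, 142, 139]
297 340 [137, 137, 143, 139, 142, 135, 143, 146, 145, 146, 151, 152, 147, 143, 135, 133, 130, 142, 143, 148, 146, 144, 148, 143, 142]
298 340 [134, 137, 143, 144, 140, 138, 139, 138, 150, 148, 145, 147, 148, 145, 140, 139, 133, 138, 140, 145, 145, 145, 144, 142, 135]
```

Call:
carry_out:
  steps: [0.2,-0.2,0.4,0,0,0.2,-0.4,0.8,0,0,0.2,-0.5,1,0,0]

```text
clock: 10.25
position: [0.5538, -0.1136, 0.0982]
ee_rot: [-1.563, -0.15, 0.154]
force: [0.6, 0.6, -0.2]
width: 0.259
```

Call:
carry_out:
  steps: [0.2,-0.2,0.4,0,0,0.2,-0.4,0.8,0,0,0.2,-0.5,1,0,0]

```text
clock: 10.55
position: [0.5036, -0.0138, 0.0985]
ee_rot: [-1.564, -0.151, 0.154]
force: [1.0, -0.4, -0.1]
width: 0.26
```

Call:
carry_out:
  steps: [0.2,-0.2,0.4,0,0,0.2,-0.4,0.8,0,0,0.2,-0.5,1,0,0,0.2,-0.5,1,0,0,0.2,-0.5,1,0,0]

```text
clock: 11.05
position: [0.4558, 0.0826, 0.099]
ee_rot: [-1.566, -0.15, 0.151]
force: [1.2, 0.0, -0.5]
width: 0.261
```

Call:
carry_out:
  steps: [0.2,-0.076,0.35,0,0,0.2,-0.076,0.55,0,0,0.2,-0.076,0.55,-0.2,0,0.2,-0.076,0.55,-0.35,0,0.2,-0.076,0.55,-0.39,0,0.2,-0.076,0.55,-0.39,0,0.2,-0.076,0.55,-0.39,0]

```text
clock: 11.75
position: [0.4489, 0.137, 0.0606]
ee_rot: [-1.566, -0.149, 0.148]
force: [0.5, -0.2, 0.2]
width: 0.26
```

```bash
python3 - <<'E'
from h import *
s,d=get_image("side");s=s[:,:,::-1];cv2.imwrite("pics/s9.png",s)
st=arm.observe();p=st["position"];print(p,st["force"],st["width"])
print("side bush pred (bias -.0004,-.004 vs top)",proj("side",[.4475,.1361,.0605]),"hole",proj("side",[.4489,.134,.0635]),"nose pred",proj("side",p+[0,0,.010]))
cv2.imwrite("pics/c8.png",crop(s,245,215,70,50,11))
E
```

```text
[0.44900145 0.13720281 0.06071932] [ 0.13726385  0.19788297 -0.22775843] 0.26133717041756144
side bush pred (bias -.0004,-.004 vs top) [244.49027378 216.6283252 ] hole [245.05449366 215.83369955] nose pred [244.76702593 212.18888009]
```

View pics/c8.png

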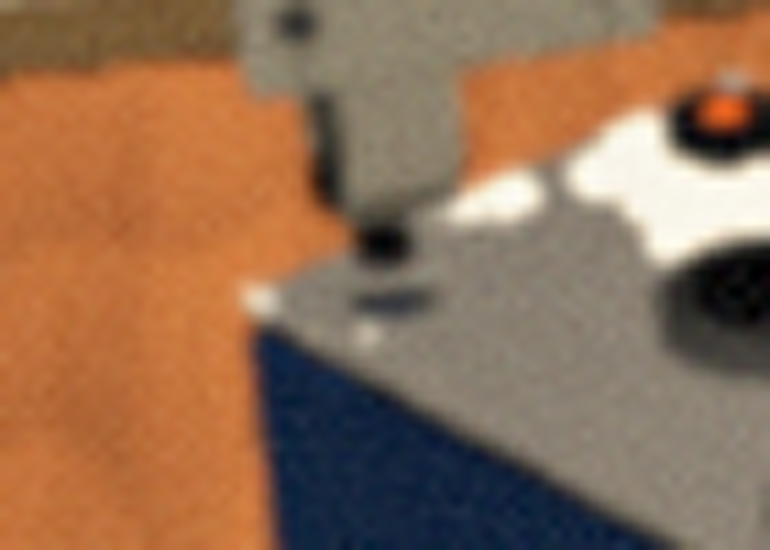

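The nose hangs at column 244.4 and the bush prediction is 244.5, so x is aligned. The hole sits just below it at row 216.6. Now I'll descend and feel.

Call:
carry_out:
  steps: [0.2,0,0,-0.03,0,0.2,0,0,-0.06,0,0.2,0,0,-0.085,0,0.2,0,0,-0.085,0]

```text
clock: 12.2
position: [0.448, 0.1375, 0.0513]
ee_rot: [-1.566, -0.149, 0.15]
force: [-0.8, -0.1, -0.6]
width: 0.26
```

Call:
carry_out:
  steps: [0.2,0,0,-0.01,0,0.2,0,0,-0.02,0,0.2,0,0,-0.02,0]

```text
clock: 12.5
position: [0.4482, 0.1376, 0.0495]
ee_rot: [-1.566, -0.15, 0.15]
force: [-0.6, -0.4, -0.8]
width: 0.261
```

Call:
carry_out:
  steps: [0.2,0,0,-0.01,0,0.2,0,0,-0.02,0,0.2,0,0,-0.02,0]

```text
clock: 12.8
position: [0.4482, 0.1376, 0.0475]
ee_rot: [-1.566, -0.15, 0.15]
force: [0.4, -0.7, 0.3]
width: 0.262
```

Call:
carry_out:
  steps: [0.2,0,0,-0.01,0,0.2,0,0,-0.02,0,0.2,0,0,-0.02,0]

```text
clock: 13.1
position: [0.4482, 0.1376, 0.0455]
ee_rot: [-1.566, -0.15, 0.15]
force: [-0.3, 0.0, 0.0]
width: 0.261
```

Call:
carry_out:
  steps: [0.2,0,0,-0.01,0,0.2,0,0,-0.02,0,0.2,0,0,-0.02,0]

```text
clock: 13.4
position: [0.4482, 0.1376, 0.0435]
ee_rot: [-1.566, -0.149, 0.15]
force: [0.8, 0.0, -0.3]
width: 0.26
```

Call:
carry_out:
  steps: [0.2,0,0,-0.01,0,0.2,0,0,-0.02,0,0.2,0,0,-0.02,0]

```text
clock: 13.7
position: [0.4482, 0.1376, 0.0415]
ee_rot: [-1.566, -0.149, 0.15]
force: [0.8, -0.3, -0.5]
width: 0.259
```

The nose is 9 mm past the bush's top face with no force, so it has gone into the bush. I'll seat the head.

Call:
carry_out:
  steps: [0.2,0,0,-0.01,0,0.2,0,0,-0.02,0,0.2,0,0,-0.02,0]

```text
clock: 14.0
position: [0.4482, 0.1376, 0.0395]
ee_rot: [-1.566, -0.15, 0.15]
force: [0.5, -0.1, -0.1]
width: 0.261
```

Call:
carry_out:
  steps: [0.2,0,0,-0.01,0,0.2,0,0,-0.01,0]

```text
clock: 14.2
position: [0.4482, 0.1376, 0.0385]
ee_rot: [-1.566, -0.15, 0.15]
force: [0.2, -0.1, 0.1]
width: 0.259
```

Call:
carry_out:
  steps: [0.2,0,0,-0.01,0,0.2,0,0,-0.01,0]

```text
clock: 14.4
position: [0.4483, 0.1376, 0.0377]
ee_rot: [-1.566, -0.15, 0.15]
force: [-0.5, -0.5, 1.8]
width: 0.261
```

Call:
carry_out:
  steps: [0.2,0,0,-0.01,0,0.2,0,0,-0.02,0,0.2,0,0,-0.02,0]

```text
clock: 14.7
position: [0.4483, 0.1377, 0.0358]
ee_rot: [-1.565, -0.15, 0.15]
force: [-2.0, -0.6, 7.9]
width: 0.258
```

Force follows the seal's spring (7.9 N at about 2 mm sunk), so the head is on the cover. I'll unload, release and lift.

Call:
carry_out:
  steps: [0.2,0,0,0.015,0,0.2,0,0,0.015,0,0.4,0,0,0.015,0,0.4,0,0,0.015,0,0.4,0,0,0.015,0,0.4,0,0,0.015,0,0.4,0,0,0.1,0,0.4,0,0,0.3,0,0.4,0,0,0.5,0,0.4,0,0,0.5,0,0.4,0,0,0.5,0]

```text
clock: 15.8
position: [0.4485, 0.1377, 0.0861]
ee_rot: [-1.565, -0.151, 0.149]
force: [-0.6, -0.8, -0.1]
width: 0.406
```

```bash
python3 - <<'E'
from h import *
s,d=get_image("side");s=s[:,:,::-1];cv2.imwrite("pics/s10.png",s)
st=arm.observe();p=st["position"];print(p,st["force"],st["width"])
print("side head pred",proj("side",[.4475,.1361,.067]),"pin top",proj("side",[.4475,.1361,.0785]))
cv2.imwrite("pics/c9.png",crop(s,255,212,70,50,11))
E
```

```text
[0.44808869 0.13758235 0.08556834] [-0.39984967 -1.16382359 -0.00491233] 0.3983192422979504
side head pred [244.22938909 214.00020835] pin top [243.76350629 209.30696831]
```

View pics/c9.png

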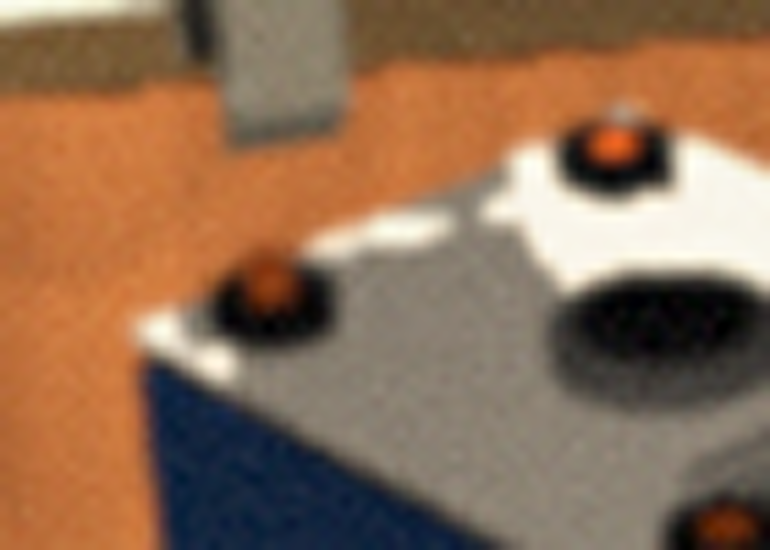

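The rivet sits flat on the cover with its orange pin standing (crop (270,290), head (273,305)), unlike the flush fitted ones. I'll shut the fingers and come down on the pin.

Call:
carry_out:
  steps: [0,0,0,0,0,0,0,0,0,0,0,0,0,0,0,0,0,0,0,0,0,0,0,-0.1,0,0,0,0,-0.2,0,0,0,0,-0.3,0,0,0,0,-0.32,0,0,0,0,-0.32,0]

```text
clock: 16.75
position: [0.4478, 0.1373, 0.0529]
ee_rot: [-1.566, -0.148, 0.151]
force: [0.0, -0.0, -0.2]
width: 0.007
```

Call:
carry_out:
  steps: [0,0,0,-0.01,0,0,0,0,-0.02,0,0,0,0,-0.03,0,0,0,0,-0.03,0]

```text
clock: 17.15
position: [0.4485, 0.1377, 0.0509]
ee_rot: [-1.565, -0.15, 0.149]
force: [0.7, -0.2, 2.5]
width: 0.005
```

Call:
carry_out:
  steps: [0,0,0,-0.01,0,0,0,0,-0.02,0,0,0,0,-0.02,0]

```text
clock: 17.45
position: [0.4486, 0.1377, 0.0489]
ee_rot: [-1.565, -0.15, 0.149]
force: [-0.6, -0.2, 6.8]
width: 0.004
```

Call:
carry_out:
  steps: [0,0,0,-0.01,0,0,0,0,-0.02,0,0,0,0,-0.03,0,0,0,0,-0.03,0]

```text
clock: 17.85
position: [0.4486, 0.1378, 0.0461]
ee_rot: [-1.565, -0.15, 0.149]
force: [-1.8, -0.6, 9.2]
width: 0.005
```

Call:
carry_out:
  steps: [0,0,0,-0.01,0,0,0,0,-0.02,0,0,0,0,-0.03,0,0,0,0,-0.03,0]

```text
clock: 18.25
position: [0.4486, 0.1378, 0.0431]
ee_rot: [-1.565, -0.15, 0.149]
force: [-0.7, -0.3, 10.0]
width: 0.005
```

Call:
carry_out:
  steps: [0,0,0,-0.01,0,0,0,0,-0.015,0,0,0,0,-0.015,0]

```text
clock: 18.55
position: [0.4486, 0.1378, 0.0416]
ee_rot: [-1.565, -0.15, 0.149]
force: [-1.3, 0.1, 10.1]
width: 0.007
```

Force is holding at the pin's 10 N sliding level. I'll continue until it rises.

Call:
carry_out:
  steps: [0,0,0,-0.01,0,0,0,0,-0.015,0,0,0,0,-0.015,0]

```text
clock: 18.85
position: [0.4486, 0.1377, 0.0402]
ee_rot: [-1.565, -0.15, 0.149]
force: [-1.7, -1.1, 10.5]
width: 0.004
```

Call:
carry_out:
  steps: [0,0,0,-0.007,0,0,0,0,-0.007,0]

```text
clock: 19.05
position: [0.4486, 0.1378, 0.0395]
ee_rot: [-1.565, -0.15, 0.149]
force: [-2.1, 0.4, 11.7]
width: 0.006
```

Call:
carry_out:
  steps: [0,0,0,-0.007,0,0,0,0,-0.007,0]

```text
clock: 19.25
position: [0.4486, 0.1378, 0.0389]
ee_rot: [-1.565, -0.15, 0.149]
force: [-2.8, -1.8, 13.7]
width: 0.006
```

Call:
carry_out:
  steps: [0,0,0,-0.007,0,0,0,0,-0.007,0]

```text
clock: 19.45
position: [0.4487, 0.1378, 0.0387]
ee_rot: [-1.565, -0.15, 0.149]
force: [-4.9, -1.7, 21.5]
width: 0.004
```

Call:
carry_out:
  steps: [0,0,0,0.01,0,0,0,0,0.05,0,0,0,0,0.2,0,0,0,0,0.5,0,0,0,0,1,0,0,0,0,1,0,0,0,0,1,0]

```text
clock: 20.15
position: [0.4489, 0.138, 0.1385]
ee_rot: [-1.564, -0.152, 0.148]
force: [0.5, 0.1, -0.5]
width: 0.008
```

```bash
python3 - <<'E'
from h import *
s,d=get_image("side");s=s[:,:,::-1];t,_=get_image("top");t=t[:,:,::-1];cv2.imwrite("pics/s11.png",s);cv2.imwrite("pics/t11.png",t)
st=arm.observe();p=st["position"];print(p,st["force"],st["width"],st["clock"])
a=crop(s,262,217,80,60,10);b=cv2.resize(s,(400,300))
cv2.imwrite("pics/c10.png",a)
o=cv2.imread("pics/side0.png");df=cv2.absdiff(o,s).max(2)[130:480,150:520];print(df.shape)
# bystander shift check: phase correlation of patches
for n,(x,y,w) in dict(jar=(423,265,20),glue=(420,390,30),key=(265,186,12),spent=(316,341,12),box=(286,236,12)).items():
    A=cv2.cvtColor(o,6)[y-w:y+w,x-w:x+w].astype(np.float32);B=cv2.cvtColor(s,6)[y-w:y+w,x-w:x+w].astype(np.float32)
    print(n,np.round(cv2.phaseCorrelate(A,B),2) if 0 else [np.round(q,2) for q in cv2.phaseCorrelate(A,B)])
E
```

```text
[0.44756117 0.13741351 0.13678304] [-0.31681755 -0.50403247  0.19792866] 0.0011922588070017227 20.25
(350, 370)
jar [array([-0.05,  0.01]), np.float64(1.05)]
glue [array([-0.06,  0.06]), np.float64(1.05)]
key [array([-0.04, -0.09]), np.float64(0.86)]
spent [array([ 0.36, -0.23]), np.float64(1.03)]
box [array([0.13, 0.21]), np.float64(1.03)]
```

View pics/c10.png

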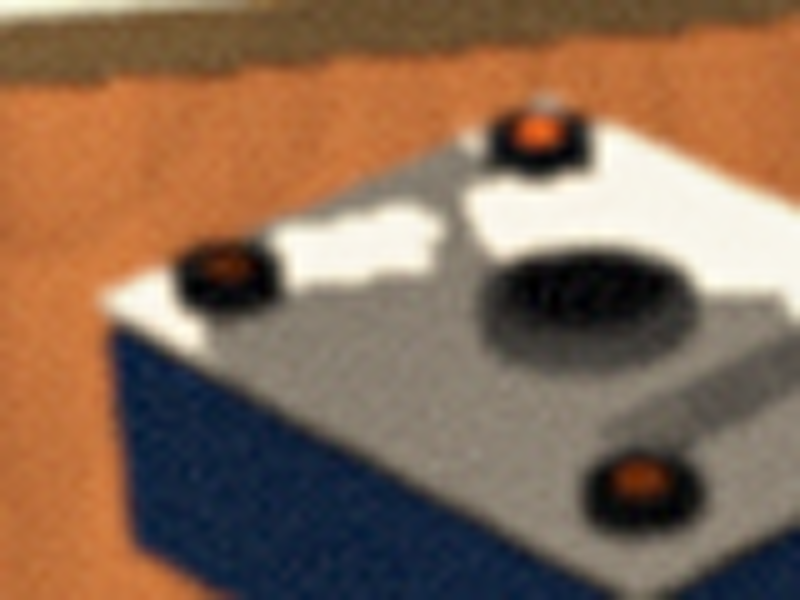

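The new rivet at crop (228,278) is flat on the cover, its pin flush like the fitted ones. The bystanders show no shift, so I'm handing the job in.

```bash
python3 -c "
from cell import arm
print(arm.sign_off())"
```

```text
the job is handed in; nothing more can be done
None
```

The fresh rivet is seated in the open corner hole and its pin is pressed flush; I handed the job in at about 20 s on the robot's clock.

- **Insertion:** I found the clip bush's offset (2.5 mm) in the top image. The shank went into it with no force, so no search was needed. I pressed the head onto the cover at 7.9 N. After release, the image showed the rivet flat on the cover with its pin still standing.
- **Pin:** I pressed it with the shut fingers. It slid at about 10 N to its end stop. The highest vertical force I read was 21.5 N, below the 30 N limit.
- **Last checks:** The final picture shows the head flat on the cover and the pin flush like the fitted rivets. The side-view comparison shows no shift of the jar, glue bottle or key (under 0.1 px). The spent rivet and the box patch read 0.2–0.4 px, which I put down to shadows.
- **Disagreements:**
  - The real fingertips were about 26 mm behind the reported TCP. I found this in the depth image, confirmed it by a light touch on the rack (about 7 N), and allowed for it.
  - The two cameras differed by about 4 mm in y, so I aimed between them.
  - The gripper read about 24 mm on the 26 mm head, and I did not find out why.

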